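# Set the bench dial gauge with its master block

## Task

Set the dial gauge with its master block: push the loose square block along the gauge's base plate, through the narrow gap between the two steel jaws, until it sits square against the end stop with the sprung plunger pushed in and the red needle round on the green mark. Only push it with the fingers; do not pick it up, take hold of it or tip it, and leave the things standing beside the gauge where they are. The plunger pushes back, so finish while still holding the block home with the fingers.

Things in the scene. Friction and masses are not known exactly. Their poses are not given: they have to be found in the camera images.
- gauge: bench dial gauge, fixed: blue-grey base plate 290 x 150 x 12 mm; its flat upper face (12 mm above the worktop) is the lane. Origin: underside of the plate, midway between the two jaws. x runs along the lane from its open end to the end stop, y across to the left, z up. The plate spans x -160 to +130, y -75 to +75 mm
- gap (a point): middle of the gap between the two steel jaws, at lane level (gauge x 0, y 0, z 12 mm); axes as the gauge. Gap 43 mm wide (y -21.5 to +21.5). The jaws span x -11 to +11, reach out to |y| 48 (low dark feet to |y| 69) and stand 22 mm above the lane (screw caps 25); their inner corners are rounded, radius 6 mm, as a lead-in
- stop (a point): point on the upright face of the steel end stop, at lane level, on the middle line (gauge x 53, y 0, z 12 mm); axes as the gauge. The stop is 60 mm wide, 20 mm high (screw caps 23). Behind it lies a round dial, face up, 53 mm across, centre at gauge x 96, top 22 mm above the lane, with a red needle and a green mark at its far side
- master_block: loose light grey square reference block, 40 x 40 x 18 mm, about 0.2 kg, smooth (friction on the lane about 0.3), flat on the plate near the lane's open end, off the middle and turned by up to 30 degrees. Origin: centre of its underside; x and y are square to its side faces, z up. Seated, its centre is at gauge x 33, y 0 mm and its rear face 2 mm beyond the jaws
- plunger (a joint): travel (m) of the plunger, a 7 mm steel rod on the middle line, 9 mm above the lane, standing 6.5 mm out of the stop towards the jaws. 0 = at rest, needle towards the gauge's -y side; about 0.0056 to 0.006 with the block firmly against the stop: needle three quarters of a turn clockwise, on the green mark. Its spring pushes back with 3 N at first, 6 N at 0.006
- spare_block: bystander: a flat light grey reference block, 35 x 50 x 12 mm, on the worktop beside the gauge's left (+y) edge; origin at the centre of its underside
- oil_bottle: bystander: a small amber oil bottle with a black cap, 32 mm across, 77 mm tall, on the worktop beside the gauge's left (+y) edge; origin at the centre of its underside
- check_stamp: bystander: an inspection stamp with a wooden knob, 22 x 30 x 62 mm, on the worktop beside the gauge's right (-y) edge; origin at the centre of its underside
Mind the look-alikes: they are no part of the job. Leave any black or blue look-alike of the master_block alone.

How it is judged:
By the outcome, as a careful person would: the job done as asked, in the order asked, and still so for the second after the job is handed in, while the arm keeps its last pose, push and grip.
It also fails if it takes over 72 s, if anything falls off the work surface, if the arm or the gripper's body presses on something with over 40 N, if the wrist force passes 120 N, or if a joint passes its speed limit or range.

## Robot

A 6-joint arm with a two-finger parallel gripper is mounted at the origin on a cart in front of the work surface, level with it; the furniture and walls round the work are solid. World frame = base frame: x ahead of the robot, y to its left, z up, the work surface at z = 0. Lengths are in mm, angles in rad, forces in N, time in s.
With the tool pointing down it reaches from about 325 to 875 mm from the base axis. Payload 4.4 kg.
Tool frame: the origin (TCP) lies on the centre line of the jaws, within the pads' length; the fingertips stand ahead of it and the grasp point (between the pads) lies 6 mm ahead of it (ctrl.tcp_to_tips is the z of the fingertips in the tool frame, in mm); z points along the fingers, y is the direction in which the jaws open and shut (so a half turn about z gives the same grasp; the last joint's range is limited). The gripper opens to 85 mm and grips with 20 to 120 N. Pads are 22 mm wide; open, the fingers measure 114 mm over their backs; the gripper's body (76 mm by 85 mm) begins 54 mm behind the grasp point. The pads swing forward as they close: fully open they stand 13 mm farther back than shut.
Start: joints at [-0.15, 0.207, 1.542, -0, 1.393, -0.15], TCP at [575.002, -0.012, 217.782] pointing down, gripper open.
Joint ranges: [-2.73, 2.73], [-0.86, 2.22], [0.23, 2.46], [-1.11, 4.25], [0.08, 2.63], [-2.82, 2.82]. Speed limits (rad/s): [2.79, 2.79, 3.14, 3.14, 3.14, 3.14].

## Interface

Orientations are given as a 3x3 rotation matrix whose columns are the frame's x, y, z axes.
In Python, from plant import ctrl, sensors, optics gives the robot as it stands. Calls block until the motion is done:
- ctrl.move_ptp(position, orientation): joint-space move of the TCP to a pose.
- ctrl.move_l(position, rot=None, vel=150, threshold=None): straight line of the TCP; rot=None keeps the orientation; vel is the mean speed in mm/s. With threshold (N) it stops when the force on the tool has changed by that much, and returns True; else False.
- ctrl.set_joints(angles): joint-space move.
- ctrl.gripper_to(opening, force=None): finger opening in mm; force is the grip in N (None keeps the last); returns when the fingers have stopped.
- ctrl.hold(seconds).
- ctrl.solve_ik(position, orientation): joint angles nearest the present ones, or None.
- sensors.read_state(): the state.
- optics.grab_frame(name): name is "scene" or "side" or "wrist"; returns (picture, depth): 480x640x3 uint8, red, green, blue; 480x640 float32, mm along the optical axis (not along the pixel's ray), 0 where there is no reading.
- optics.camera_params(name): a dict with "mtx" (3x3 intrinsics, pixels), "R" (3x3) and "t" (3): a world point X has camera coordinates R X + t; the wrist camera has in their place "T_tool_cam" (4x4, takes a point from camera to tool coordinates, whose origin is the TCP and whose axes are the flange's). Camera axes: x right, y down, z forward; pixel columns grow to the right and rows downward; lengths in mm; the calibration is good to about 2 mm. The wrist camera is an equidistant fisheye: a pixel r from the principal point sees the ray r / f radians off the axis. A picture is of the moment at which its call begins: read the wrist's pose just before it. camera_params takes no time and is no camera call.
A pose or a line that the arm cannot do raises ctrl.MotionError and nothing moves.
- ctrl.finish_job(): hands the job in, once; it reports no verdict.
The state is a dict: "t": time; "q": joint angles; "qvel": joint speeds; "tau": joint torques, N m; "eef_pos": TCP position; "eef_rot": TCP orientation; "force": force on the tool from outside, world axes, zero at the start; "wrist_torque": the same for the moment, N m; "grip_width": finger opening in mm.
Only numpy, scipy, OpenCV 4.12 (cv2) and the standard library are available. Lean on these libraries where they do the work, as an engineer would, in place of code of your own. Each camera call takes 0.05 s, during which the arm holds its last target. There are 200 camera calls.

## Working session

There is one attempt and no reset: what is moved stays moved. The work goes in short steps, each a Python script; the robot and the scene stay as the last script left them, time stands still between calls to the robot, and variables do not carry over. Pictures are saved under pics/ and viewed, on a budget of 10 in all, crops included, one or two more only if the job needs it, and the job is handed in when it is done.

```bash
ls; mkdir -p pics
python3 - <<'E'
from plant import ctrl,sensors,optics
import cv2,numpy as np
for n in("scene","side","wrist"):
    s=sensors.read_state(); p,d=optics.grab_frame(n); np.savez(f"pics/{n}0.npz",p=p,d=d,pos=s["eef_pos"],rot=s["eef_rot"])
    cv2.imwrite(f"pics/{n}0.png",p[...,::-1]); c=optics.camera_params(n); print(n,{k:np.round(v,3).tolist() for k,v in c.items()})
print(s, ctrl.tcp_to_tips)
E
```

```text
pics
scene {'mtx': [[501.896, 0.0, 313.579], [0.0, 501.896, 243.321], [0.0, 0.0, 1.0]], 'R': [[0.672, -0.74, -0.005], [-0.495, -0.444, -0.747], [0.551, 0.505, -0.665]], 't': [-345.664, 278.476, 785.723]}
side {'mtx': [[606.2, 0.0, 318.29], [0.0, 606.2, 226.309], [0.0, 0.0, 1.0]], 'R': [[0.807, -0.591, -0.019], [-0.364, -0.471, -0.803], [0.465, 0.655, -0.595]], 't': [-399.675, 209.168, 894.586]}
wrist {'mtx': [[371.648, 0.0, 316.083], [0.0, 371.648, 238.06], [0.0, 0.0, 1.0]], 'T_tool_cam': [[0.0, -0.957, -0.29, 74.491], [1.0, 0.0, 0.001, -0.287], [-0.0, -0.29, 0.957, -155.945], [0.0, 0.0, 0.0, 1.0]]}
{'t': 0.1, 'q': array([-1.50501303e-01,  2.07354329e-01,  1.54284687e+00, -4.28533624e-06,
        1.39346565e+00, -1.50493699e-01]), 'qvel': array([ 0.00102859, -0.00159849, -0.00344476, -0.00055618, -0.00194799,
        0.00234144]), 'tau': array([-6.50861111e-04, -3.84093010e+01, -2.92548752e+01, -2.51638894e-04,
        4.84987657e-03,  7.72491080e-05]), 'eef_pos': array([5.74283953e+02, 9.51172473e-02, 2.16713818e+02]), 'eef_rot': array([[ 7.15823380e-06,  9.99997896e-01, -2.05138687e-03],
       [ 9.99999953e-01, -6.52883580e-06,  3.06822376e-04],
       [ 3.06808338e-04, -2.05138897e-03, -9.99997849e-01]]), 'force': array([ 0.34788597, -0.47323303, -0.36611611]), 'wrist_torque': array([-0.00197942, -0.00983649, -0.05916536]), 'grip_width': 85.41770853951942} 25.0
```

View pics/scene0.png

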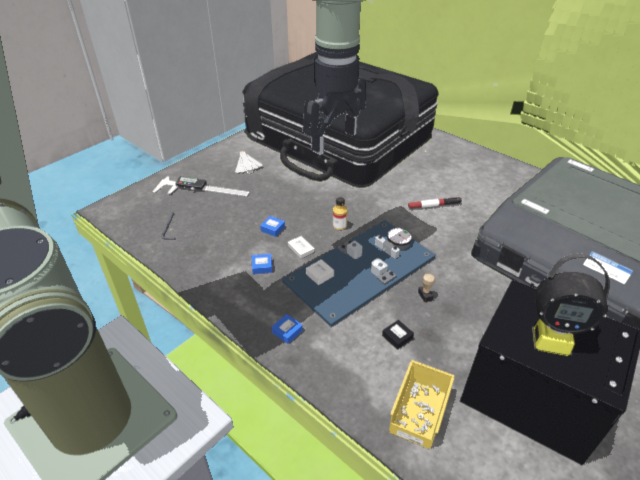

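View pics/wrist0.png

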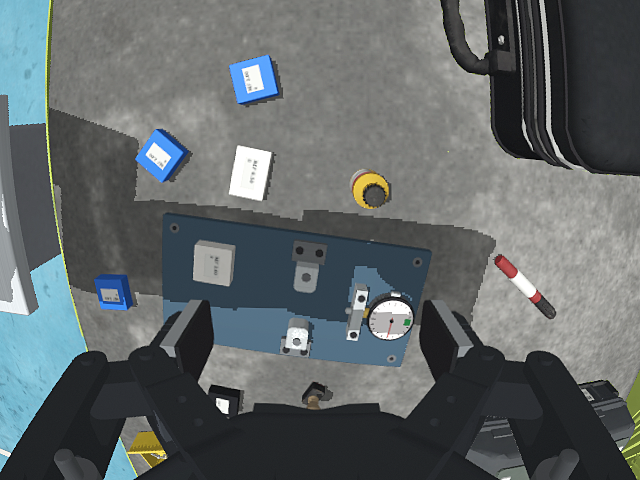

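Wrist view: plate corners at about (163,213), (431,250) and (400,367). The block is at (214,263), the jaws at (307,265) and (297,337), the stop at (357,312) and the dial at (391,318). The blue and black look-alikes and the white spare block (250,172) lie off the plate.

```bash
cat > h.py <<'E'
import numpy as np,cv2
from plant import ctrl,sensors,optics
C=optics.camera_params("wrist")
def grab(name):
    s=sensors.read_state(); p,d=optics.grab_frame("wrist")
    cv2.imwrite(f"pics/{name}.png",p[...,::-1]); np.savez(f"pics/{name}.npz",p=p,d=d,pos=s["eef_pos"],rot=s["eef_rot"]); return np.load(f"pics/{name}.npz")
def rays(F,uv):
    uv=np.atleast_2d(np.asarray(uv,float)); K=C["mtx"]; a=(uv-[K[0,2],K[1,2]])/K[0,0]; r=np.linalg.norm(a,axis=1)+1e-12
    v=np.c_[a*(np.sin(r)/r)[:,None],np.cos(r)]; T=C["T_tool_cam"]
    return F["rot"]@T[:3,3]+F["pos"], v@(F["rot"]@T[:3,:3]).T
def onz(F,uv,z):
    o,v=rays(F,uv); return o+v*((z-o[2])/v[:,2])[:,None]
def big(m,near=None):
    cs=cv2.findContours(m.astype(np.uint8),cv2.RETR_EXTERNAL,cv2.CHAIN_APPROX_NONE)[0]
    if near is None: return max(cs,key=cv2.contourArea)[:,0]
    cs=[c for c in cs if cv2.contourArea(c)>150]
    return min(cs,key=lambda c:-cv2.pointPolygonTest(c,near,True))[:,0]
def rect(P):  # min-area rectangle of points in a horizontal plane
    (c,wh,a)=cv2.minAreaRect(P[:,:2].astype(np.float32)); return np.array(c),wh,a
def gz(w): return np.r_[w]
E
python3 - <<'E'
from h import *
F=np.load("pics/wrist0.npz"); p=F["p"].astype(int)
m=(p[...,2]-p[...,0]>15)&(p[...,2]<170); m[:205]=0
for uv in [(163,213),(431,250),(400,367),(175,228),(417,262),(391,358)]: print(uv,onz(F,[uv],12).round(1)[0,:2])
for uv in [(214,263),(307,255),(297,337),(214,250),(200,240),(225,280),(300,300)]: print(uv,p[uv[1],uv[0]],F["d"][uv[1],uv[0]])
hsv=cv2.cvtColor(F["p"],cv2.COLOR_RGB2HSV)
b=(hsv[...,1]<60)&(hsv[...,2]>100); b=cv2.morphologyEx(b.astype(np.uint8),cv2.MORPH_OPEN,np.ones((3,3)))
c=big(b,(214,263)); print(cv2.boundingRect(c),rect(onz(F,c,30)))
E
```

```text
(163, 213) [412.2  -7.2]
(431, 250) [695.4 -47.8]
(400, 367) [ 675.5 -197.7]
(175, 228) [424.6 -23.7]
(417, 262) [681.  -61.2]
(391, 358) [ 662.8 -183.4]
(214, 263) [165 166 162] 365.82095
(307, 255) [81 84 85] 374.5317
(297, 337) [235 242 242] 386.5335
(214, 250) [170 170 165] 363.0914
(200, 240) [119 119 117] 375.68542
(225, 280) [171 171 167] 371.83905
(300, 300) [48 65 77] 397.574
(193, 240, 42, 46) (array([469.3097229 , -55.87462616]), (45.826927185058594, 42.30760955810547), 80.98414611816406)
```

```bash
cat >> h.py <<'E'
def frame(yaw): # tool pointing down, tool x along yaw
    c,s=np.cos(yaw),np.sin(yaw); return np.array([[c,s,0],[s,-c,0],[0,0,-1.]])
E
python3 - <<'E'
from h import *
yaw=np.radians(-8.2); o=np.array([558.7,-104.6]); R=np.array([[np.cos(yaw),-np.sin(yaw)],[np.sin(yaw),np.cos(yaw)]])
ctrl.gripper_to(7,20)
ctrl.move_ptp(np.r_[o+R@[-30,-25],200],frame(yaw+np.pi/2))
F=grab("w1"); s=sensors.read_state(); print(s["t"],s["eef_pos"],s["grip_width"],s["q"],ctrl.tcp_to_tips)
E
```

```text
1.5167 [ 525.79642188 -124.82299624  200.28731254] 6.9205614682665955 [-3.93697296e-01  1.48072242e-01  1.64717018e+00  6.99624274e-04
  1.34573726e+00 -2.50663693e-01] 25.0
```

View pics/w1.png

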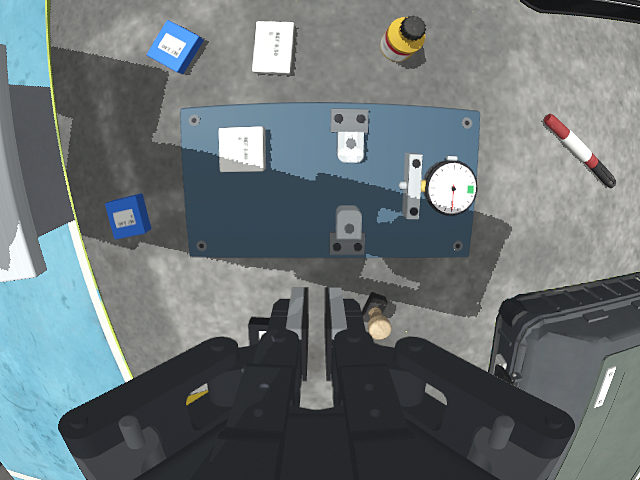

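The plate is clear: corner screws at (194,121), (467,123), (458,246) and (201,246). The block is at (243,148) and the jaw tips at (350,160) and (348,207). The stop is at (414,187), and the needle points down (-y), with the green mark at (470,189).

```bash
cat > meas.py <<'E'
from h import *
def plate(F):
    p=F["p"].astype(int); m=(p[...,2]-p[...,0]>14)&(p[...,2]<150)
    m=cv2.morphologyEx(m.astype(np.uint8),cv2.MORPH_OPEN,np.ones((3,3))); 
    n,l,st,_=cv2.connectedComponentsWithStats(m); k=1+np.argmax(st[1:,4]); c=big(l==k)
    P=onz(F,c,12); ce,wh,a=rect(P); a=a-90 if a>45 else a; return ce,wh,a
def grey(F,uv,z,sat=50,val=90):
    h=cv2.cvtColor(F["p"],cv2.COLOR_RGB2HSV); b=(h[...,1]<sat)&(h[...,2]>val)
    b=cv2.morphologyEx(b.astype(np.uint8),cv2.MORPH_OPEN,np.ones((3,3))); c=big(b,uv); return cv2.boundingRect(c),rect(onz(F,c,z))
E
python3 - <<'E'
from meas import *
F=np.load("pics/w1.npz"); ce,wh,a=plate(F); print("plate",ce,wh,a)
s4=onz(F,[(194,121),(467,123),(458,246),(201,246)],12)[:,:2]; print(s4.round(1),s4.mean(0), np.degrees(np.arctan2(*(s4[1]-s4[0])[::-1])),np.degrees(np.arctan2(*(s4[2]-s4[3])[::-1])))
print("block",grey(F,(243,148),30))
j=onz(F,[(350,162),(349,206)],34)[:,:2]; print("jaw tips",j,j.mean(0)); 
print("bottle/spare",onz(F,[(392,50),(254,70)],12)[:,:2])
# heights by depth
o,v=rays(F,[(300,215),(235,160)]); T=C["T_tool_cam"]; zc=(F["rot"]@T[:3,2])
for (x,y),vv in zip([(300,215),(235,160)],v): print("z",(o+vv*F["d"][y,x]/(vv@zc)).round(1))
F0=np.load("pics/wrist0.npz")
# two-view height check: screw head centres and block centre
def tri(a,b):
    o1,v1=rays(F0,[a]);o2,v2=rays(F,[b]);A=np.c_[v1[0],-v2[0]];t=np.linalg.lstsq(A,o2-o1,rcond=None)[0];return ((o1+v1[0]*t[0]+o2+v2[0]*t[1])/2).round(1)
print(tri((175,228),(194,121)),tri((417,262),(467,123)))
E
```

```text
plate [ 541.38342285 -115.08828735] (124.30491638183594, 288.2152404785156) -8.399635314941406
[[ 423.6  -24.1]
 [ 681.3  -61.2]
 [ 663.6 -184.1]
 [ 405.2 -146.5]] [ 543.41983268 -103.9884056 ] -8.185567786484881 -8.29705510429356
block ((218, 126, 48, 46), (array([468.29180908, -58.54486084]), (40.030879974365234, 42.436744689941406), 80.7302017211914))
jaw tips [[ 560.85274442  -84.34527288]
 [ 555.04491674 -123.05004659]] [ 557.94883058 -103.69765973]
bottle/spare [[615.9847272   13.95507018]
 [487.83298245  12.13313587]]
z [ 509.1 -130.    11.8]
z [460.8 -67.5  29.4]
[423.4 -24.1  10.5] [681.  -61.1  12.3]
```

```bash
cat >> h.py <<'E'
YAW=np.radians(-8.25); O=np.array([558.3,-106.1]); RG=np.array([[np.cos(YAW),-np.sin(YAW)],[np.sin(YAW),np.cos(YAW)]])
def G(x,y,z): return np.r_[O+RG@[x,y],z]
def inv(w): return RG.T@(np.asarray(w)[:2]-O)
E
python3 - <<'E'
from h import *
Rs=frame(YAW+np.pi/2)
ctrl.move_ptp(G(-96,76,90),Rs)
print(ctrl.move_l(G(-96,76,42),vel=60,threshold=8))
s=sensors.read_state(); print(inv(s["eef_pos"]),s["eef_pos"][2],s["force"])
print(ctrl.move_l(G(-96,32,42),vel=35,threshold=15))
s=sensors.read_state(); print(inv(s["eef_pos"]),s["eef_pos"][2],s["force"])
ctrl.move_l(G(-96,45,42)); ctrl.move_l(G(-96,45,110))
ctrl.move_ptp(G(-150,0,140),frame(YAW))
F=grab("w2"); print(sensors.read_state()["t"],sensors.read_state()["q"])
E
```

```text
False
[-95.64332119  76.00430646] 42.24477514916327 [ 0.00966086 -0.1543564  -0.44945514]
False
[-96.02672442  32.1691828 ] 41.99926176054059 [-0.91543088  0.27450873  0.27741609]
6.7667 [-4.10786926e-01 -4.90433120e-02  1.98932741e+00  4.52947701e-05
  1.20240515e+00  1.30328620e+00]
```

View pics/w2.png

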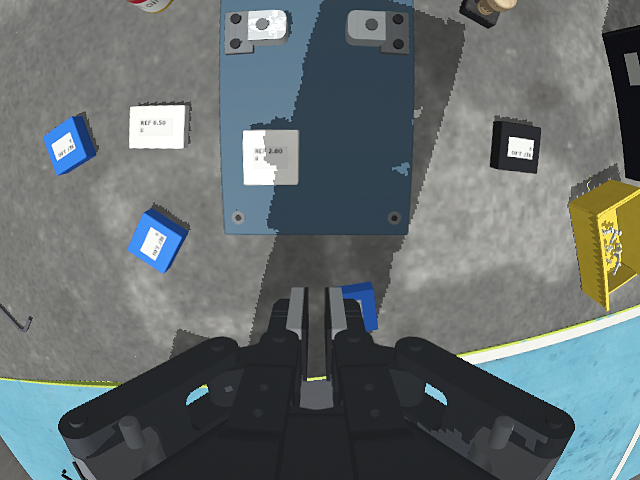

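Run:
```python
from meas import *
F=np.load("pics/w2.npz")
b=grey(F,(285,160),30,60,85); c,wh,a=b[1]; print("block",b[0],inv(c),wh,a+8.25)
print("block corners", [inv(x).round(1) for x in onz(F,[(244,131),(298,131),(298,184),(244,185)],30)])
print("screws",[inv(x).round(1) for x in onz(F,[(238,217),(394,217)],12)])
print("edges",[inv(x).round(1) for x in onz(F,[(221,130),(412,130),(224,232),(407,232)],12)])
print("jaws top inner",[inv(x).round(1) for x in onz(F,[(290,25),(346,25)],34)])
```

```text
block (242, 129, 57, 57) [-96.83101555  33.78046272] (40.39017868041992, 40.66568374633789) 89.65579223632812
block corners [array([-77.6,  52.1]), array([-78.5,  13.5]), array([-116.6,   13.7]), array([-116.9,   53.2])]
screws [array([-145.3,   62.8]), array([-145.2,  -61.3])]
edges [array([-76.2,  73.7]), array([-76. , -72.8]), array([-157.7,   75.2]), array([-157.5,  -72.8])]
jaws top inner [array([-1.8, 18.9]), array([ -1.7, -19.9])]
```

Run:
```python
from meas import *
F=np.load("pics/w2.npz"); d=F["d"]; T=C["T_tool_cam"]
I=np.eye(3); H=dict(rot=I,pos=np.zeros(3))
uv=np.array([(u,v) for v in range(280,330,6) for u in (278,285,292,297,302,306,328,334,340,348)])
o,vv=rays(H,uv); D=d[uv[:,1],uv[:,0]]; P=o+vv*(D/(vv@T[:3,2]))[:,None]
for a,p in zip(uv,P): 
    if -100<p[2]<60: print(a,p.round(0))
```

```text
[292 292] [ 11. -10. -23.]
[297 292] [ 11.  -8. -23.]
[302 292] [ 11.  -6. -24.]
[306 292] [ 11.  -4. -23.]
[328 292] [ 11.   4. -23.]
[334 292] [ 11.   7. -22.]
[340 292] [ 11.   9. -23.]
[292 298] [ 11. -10. -28.]
[297 298] [ 10.  -8. -27.]
[302 298] [ 11.  -6. -29.]
[306 298] [ 11.  -4. -27.]
[328 298] [ 11.   4. -27.]
[334 298] [ 10.   7. -26.]
[340 298] [ 11.   9. -27.]
[278 304] [  7. -15. -26.]
[285 304] [  7. -13. -26.]
[292 304] [ 11.  -9. -33.]
[297 304] [ 10.  -8. -32.]
[302 304] [ 11.  -6. -32.]
[306 304] [ 10.  -4. -32.]
[328 304] [ 12.   4. -35.]
[334 304] [ 11.   6. -34.]
[340 304] [ 11.   8. -33.]
[348 304] [  7.  12. -25.]
[278 310] [  6. -15. -29.]
[285 310] [  7. -12. -30.]
[292 310] [ 10.  -9. -37.]
[297 310] [ 10.  -7. -37.]
[302 310] [ 10.  -6. -37.]
[306 310] [ 11.  -4. -37.]
[328 310] [ 11.   4. -38.]
[334 310] [ 11.   6. -37.]
[340 310] [ 10.   8. -37.]
[348 310] [  6.  12. -29.]
[278 316] [  6. -15. -33.]
[285 316] [  7. -12. -35.]
[292 316] [ 11.  -9. -42.]
[297 316] [ 11.  -7. -43.]
[302 316] [ 10.  -5. -41.]
[306 316] [ 10.  -4. -41.]
[328 316] [ 11.   4. -43.]
[334 316] [ 10.   6. -41.]
[340 316] [ 10.   8. -41.]
[348 316] [  6.  11. -34.]
[278 322] [  7. -14. -40.]
[285 322] [  7. -12. -40.]
[292 322] [ 10.  -9. -45.]
[297 322] [ 11.  -7. -46.]
[302 322] [ 11.  -5. -47.]
[306 322] [ 11.  -4. -46.]
[328 322] [ 10.   4. -46.]
[334 322] [ 11.   6. -46.]
[340 322] [ 11.   8. -46.]
[348 322] [  7.  11. -39.]
[278 328] [ 12. -13. -52.]
[285 328] [  7. -11. -43.]
[292 328] [ 11.  -8. -50.]
[297 328] [ 11.  -7. -50.]
[302 328] [ 10.  -5. -49.]
[306 328] [  8.  -4. -46.]
[328 328] [ 10.   3. -49.]
[334 328] [ 10.   5. -50.]
[340 328] [ 10.   7. -50.]
[348 328] [  6.  11. -43.]
```

The block did not move: it is still at gauge (-97, 34), and the push met no force. In the camera the fingertips sit about 18 mm behind the TCP, not the stated 25 mm ahead of it. I'll touch the bare plate gently to see which is right.

Run:
```python
from h import *
ctrl.move_l(G(-137,-30,80),vel=150)
print(ctrl.move_l(G(-137,-30,50),vel=80,threshold=4), sensors.read_state()["eef_pos"][2])
print(ctrl.move_l(G(-137,-30,-8),vel=25,threshold=4))
s=sensors.read_state(); print(s["t"],s["eef_pos"],s["force"],s["grip_width"])
```

```text
False 50.19802516883663
True
9.7 [ 418.41520138 -116.09923675   -1.21510531] [-0.0133471  -0.03447894  4.71349366] 6.8476904973479416
```

Run:
```python
from meas import *
F=np.load("pics/w2.npz"); d=F["d"]; T=C["T_tool_cam"]
H=dict(rot=np.eye(3),pos=np.zeros(3))
uv=np.array([(u,v) for v in range(285,480,2) for u in range(60,580,2)])
o,vv=rays(H,uv); D=d[uv[:,1],uv[:,0]]; P=o+vv*(D/(vv@T[:3,2]))[:,None]
ok=(D>0)&(P[:,2]<30)
for lo in range(0,100,10):
    m=ok&(abs(P[:,1])>=lo)&(abs(P[:,1])<lo+10)
    if m.any(): print(lo,"max z",P[m,2].max().round(0),"x range",P[m,0].min().round(),P[m,0].max().round())
# bystanders in gauge frame
W=np.load("pics/w1.npz")
for n,uv,z in (("bottle cap",(412,27),77),("spare",(274,47),12),("stamp",(378,328),62)): print(n,inv(onz(W,[uv],z)[0]).round())
```

```text
0 max z -13.0 x range -12.0 21.0
10 max z -17.0 x range 6.0 21.0
20 max z -54.0 x range -11.0 14.0
30 max z -58.0 x range -11.0 14.0
40 max z -68.0 x range -10.0 13.0
50 max z -82.0 x range -5.0 15.0
60 max z -98.0 x range -5.0 13.0
bottle cap [ 42. 132.]
spare [-69. 128.]
stamp [  27. -126.]
```

Contact came at TCP z = -1.2, so the tips are really about 13 mm behind the nominal TCP. I'll repeat the side push 38 mm lower.

Run:
```python
from h import *
Rs=frame(YAW+np.pi/2)
ctrl.move_l(G(-137,-30,70)); ctrl.move_l(G(-137,76,70))
ctrl.move_ptp(G(-97,78,60),Rs)
print(ctrl.move_l(G(-97,78,4),vel=60,threshold=8))
print(ctrl.move_l(G(-97,31,4),vel=25,threshold=15))
s=sensors.read_state(); print(inv(s["eef_pos"]),s["eef_pos"][2],s["force"])
ctrl.move_l(G(-97,42,4)); ctrl.move_l(G(-97,42,60))
ctrl.move_ptp(G(-155,0,100),frame(YAW))
F=grab("w3"); print(sensors.read_state()["t"])
```

```text
False
False
[-96.94610702  31.01289125] 4.0372716096771235 [ 0.29471662  0.02245296 -0.20105875]
17.8167
```

View pics/w3.png

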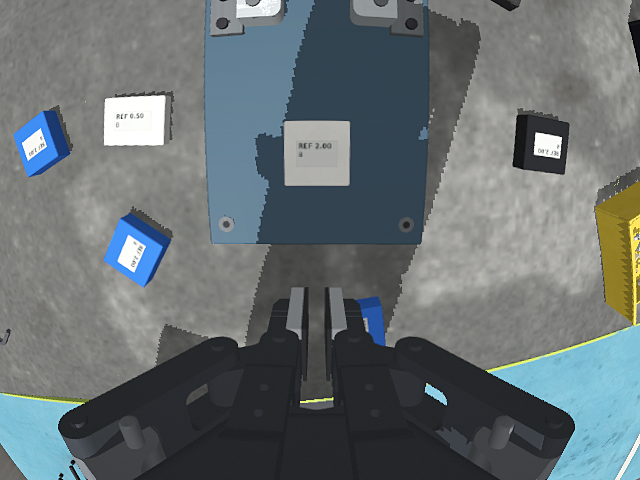

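The block is now at (317,153), centred between the plate screws at (226,224) and (406,224), and it looks square.

Run:
```python
from meas import *
F=np.load("pics/w3.npz")
b=grey(F,(320,160),30,60,95); c,wh,a=b[1]; print("block",b[0],inv(c),wh,a+8.25)
print("screws",[inv(x).round(1) for x in onz(F,[(226,224),(406,224)],12)])
print("edges",[inv(x).round(1) for x in onz(F,[(208,130),(427,130),(212,242),(421,242)],12)])
print("jaws",[inv(x).round(1) for x in onz(F,[(284,10),(351,10)],34)])
```

```text
block (283, 120, 67, 66) [-96.35669868   0.51106753] (39.79808044433594, 39.76340103149414) 90.31573486328125
screws [array([-145.5,   62.8]), array([-145.4,  -61.4])]
edges [array([-80.8,  72.4]), array([-80.5, -73. ]), array([-158.6,   74. ]), array([-158.4,  -73.4])]
jaws [array([-8.4, 19.7]), array([ -8.3, -19.8])]
```

Run:
```python
from meas import *
R=frame(YAW)
ctrl.gripper_to(10); ctrl.move_l(G(-140,0.2,60),rot=R)
print(ctrl.move_l(G(-140,0.2,4),vel=60,threshold=8))
print(ctrl.move_l(G(-72,0.2,4),vel=25,threshold=15))
s=sensors.read_state(); print(inv(s["eef_pos"]),s["eef_pos"][2],RG.T@s["force"][:2],s["grip_width"],s["t"])
F=grab("w4")
uv=(318,200); b=grey(F,uv,30,60,95); c,wh,a=b[1]; print("block",b[0],inv(c),wh,a+8.25)
```

```text
False
False
[-72.01714386   0.20461845] 4.023450244800691 [-0.13991195  0.16992151] 10.05287956019238 22.4167
block (261, 186, 112, 153) [-49.51917188   0.46017063] (40.087059020996094, 61.933292388916016) 90.03512573242188
```

View pics/w4.png

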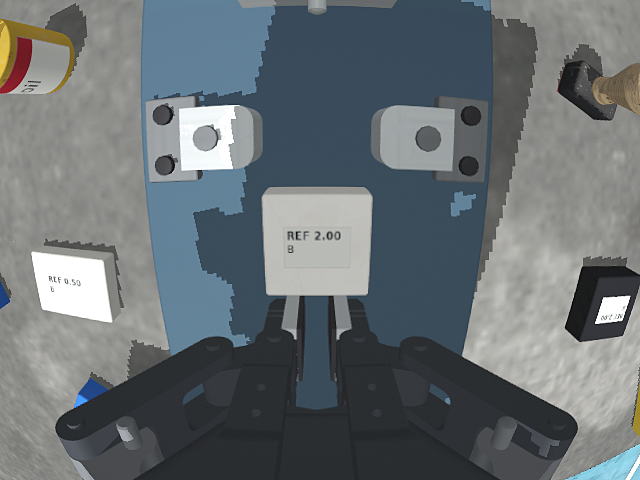

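The block is at (317,240), square on the fingers and in line with the gap (jaw faces at columns 262 and 372, plunger at 317). Pushing on.

Run:
```python
from meas import *
def rep(k):
    s=sensors.read_state(); print(k,inv(s["eef_pos"]).round(2),s["eef_pos"][2].round(2),(RG.T@s["force"][:2]).round(2),s["force"][2].round(2),round(s["t"],2))
r=ctrl.move_l(G(-8,0.2,4),vel=22,threshold=12); rep(r)
if not r:
    r=ctrl.move_l(G(6,0.2,4),vel=8,threshold=16); rep(r)
ctrl.hold(0.5); rep("hold"); grab("w5")
```

```text
False [-8.03  0.2 ] 4.01 [-0.13 -0.09] -0.21 25.52
False [1.76 0.47] 2.83 [-9.65 -0.83] 5.21 27.43
hold [1.7  0.51] 2.79 [-10.53  -0.93] 5.31 27.93
```

View pics/w5.png

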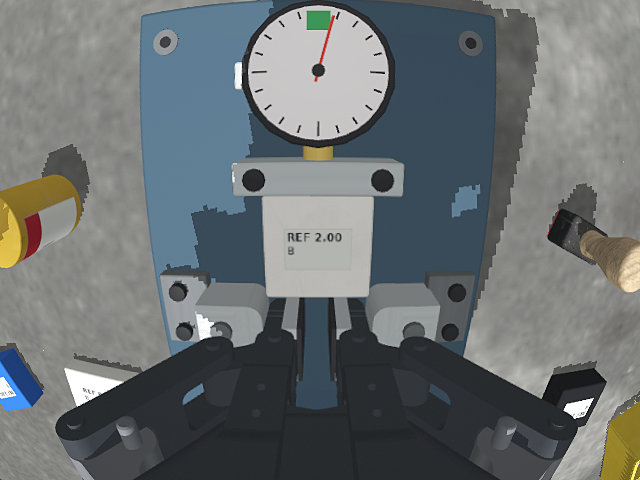

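The block is flat against the stop at (318,195) and square. The needle, from (318,70) to (333,16), points about 15° past 12 o'clock, beside the green mark. I'll vary the push slightly and track the needle angle numerically.

```bash
cat > needle.py <<'E'
from meas import *
def needle(F):
    p=F["p"].astype(int); m=(p[...,0]-p[...,1]>90)&(p[...,0]-p[...,2]>90); m[:, :245]=0; m[:,395:]=0; m[150:]=0
    v,u=np.nonzero(m); g=(p[...,1]-p[...,0]>50)&(p[...,1]-p[...,2]>30); g[150:]=0; gv,gu=np.nonzero(g)
    X=np.array([inv(x) for x in onz(F,np.c_[u,v],34)]); Gm=np.array([inv(x) for x in onz(F,np.c_[gu,gv],34)])
    h=X.mean(0); d=np.linalg.svd(X-h)[2][0]; d=d if d[0]>0 else -d
    return np.degrees(np.arctan2(-d[1],d[0])).round(1),h.round(1),Gm.mean(0).round(1),Gm.min(0).round(1),Gm.max(0).round(1)
E
python3 - <<'E'
from needle import *
print(needle(np.load("pics/w5.npz")))
for x in (5,4,3.2,4.4):
    ctrl.move_l(G(x,0,4),vel=8); ctrl.hold(0.3); s=sensors.read_state(); F=grab("w6_%d"%(x*10))
    print(x,inv(s["eef_pos"]).round(2),s["eef_pos"][2].round(2),(RG.T@s["force"][:2]).round(1),s["force"][2].round(1),needle(F),round(s["t"],1))
E
```

```text
(np.float64(14.6), array([105. ,  -2.1]), array([113. ,   0.5]), array([109.6,  -3.2]), array([116.2,   4. ]))
5 [1.73 0.43] 2.81 [-7.8 -0.4] 2.4 (np.float64(13.7), array([105.3,  -2. ]), array([113. ,   0.5]), array([109.7,  -3.3]), array([116.2,   3.9])) 28.6
4 [1.34 0.4 ] 2.8 [-6.8 -0.6] 0.7 (np.float64(-4.6), array([105.4,   1.2]), array([1.131e+02, 1.000e-01]), array([109.6,  -3.4]), array([116.2,   4.2])) 29.2
3.2 [0.8  0.39] 2.83 [-6.1 -0.4] 0.9 (np.float64(-32.7), array([103.7,   5.7]), array([113.1,   0.4]), array([109.8,  -3.4]), array([116.4,   4.2])) 29.8
4.4 [1.69 0.4 ] 2.82 [-5.4 -0.3] 2.3 (np.float64(10.2), array([105.3,  -1.3]), array([113.1,   0.9]), array([109.6,  -3.4]), array([116.2,   4.2])) 30.4
```

The needle turns about 47° per mm and levels off at +14° when pressed hard, so the block really is on the stop. With a lighter push the needle stays within the green (±12°). I'll settle there and check that it holds.

Run:
```python
from needle import *
ctrl.move_l(G(4.5,0,4),vel=8)
for i in range(3):
    ctrl.hold(0.6); s=sensors.read_state(); F=grab("w7_%d"%i)
    print(inv(s["eef_pos"]).round(2),s["eef_pos"][2].round(2),(RG.T@s["force"][:2]).round(1),s["force"][2].round(1),needle(F)[0],round(s["t"],1))
cv2.imwrite("pics/w7c.png",cv2.resize(F["p"][0:310,150:490,::-1],None,fx=1.8,fy=1.8))
```

```text
[1.67 0.4 ] 2.79 [-6.6 -0. ] 1.4 10.2 31.3
[1.66 0.4 ] 2.8 [-6.4 -0.2] 1.8 10.2 32.0
[1.66 0.41] 2.8 [-7.4  0.5] 2.2 10.2 32.6
```

View pics/w7c.png

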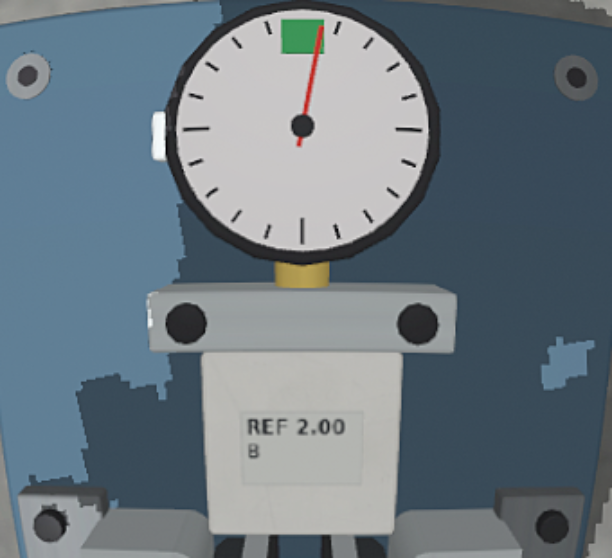

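The crop shows the needle tip at (321,28), on the green mark (281–324). The block is square against the stop, and the readings are steady. Handing in.

```bash
python3 -c "
from plant import ctrl,sensors
ctrl.finish_job(); print(sensors.read_state()['t'])"
```

```text
the job is handed in; nothing more can be done
the job is handed in; nothing more can be done
```

The master block is home: square against the end stop, with the red needle on the green mark, and the fingers were still holding it there when I handed the job in. I pushed it sideways onto the middle line, then along the lane through the jaws. It was never gripped, and the fingers never went near the things standing beside the gauge. About 33 s of the 72 s were used.

**Last checks:**
- **Hold:** over 1.9 s the needle stayed at +10.2°, inside the green (about ±12°) but towards its clockwise edge. From the needle's rate I put the plunger at about 5.9 mm. The holding push was about 6.5–7.4 N.
- **Seating:** pressed harder (about 8–10 N), the needle levelled off at about +14°, just past the mark. I eased off slightly so that it reads on the green. The block is within about 0.1 mm of its hard-pressed position.

**What disagreed:**
- **Fingertip height:** the fingertips are about 13 mm behind the TCP, not the stated 25 mm ahead of it. The first sideways push therefore passed over the block without touching it. A light touch on the plate (4.7 N) gave the true height, and I repeated the push lower.
- **Tool position:** under load the tool sits about 1.2 mm low, 0.4 mm to the side and about 3 mm short of its commanded position.

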